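# Put the stoppered bottles away in their cups

## Robot

A 6-joint arm with a two-finger parallel gripper is mounted at the origin on the work surface. World frame = base frame: x ahead of the robot, y to its left, z up, the work surface at z = 0. Lengths are in m, angles in rad, forces in N, time in s.
With the tool pointing down it reaches from about 0.4 to 0.825 m from the base axis. Payload 7 kg.
Tool frame: the origin (TCP) lies midway between the tips of the shut fingers; the grasp point (between the pads) lies 19 mm behind it (grip_point_offset is the distance from the TCP to the grasp point, in m); z points along the fingers, y is the line along which they close (so a half turn about z gives the same grasp; the last joint's range is limited). The gripper opens to 88 mm and grips with 3 to 60 N. Pads are 19 mm wide; open, the fingers measure 130 mm over their backs; the gripper's body (78 mm by 193 mm) begins 47 mm behind the grasp point.
Start: joints at [0.288, 0.359, 0.012, 0, -1.224, -0.288], TCP at [0.675, -0, 0.227] pointing down, gripper open.
Joint ranges: [-3.07, 3.07], [-1.43, 2.12], [-1.02, 1.25], [-3.03, 1.67], [-3.05, -0], [-3.03, 3.03]. Speed limits (rad/s): [2.39, 2.39, 3.01, 3.14, 3.14, 3.14].

## Interface

Orientations are given as [roll, pitch, yaw] about the fixed x, y, z axes, in that order (R = Rz(yaw) Ry(pitch) Rx(roll)).
In Python, from station import get_state, grab_frame, camera_params, job_done, grip_point_offset gives the robot as it stands.
- The arm moves only by the shell command python3 -m creep 'ROWS' [FORCE]. ROWS is JSON, a list that holds one entry, the list of rows, each a list of 7 numbers: the finger opening in cm, from 0 to 8.76, then the shift along the tool's x, y, z in cm, then the turn, a rotation vector about the tool's x, y, z in rad. In form: [[[fingers, tx, ty, tz, wx, wy, wz], ...]]. A call has 1 to 20 rows; each row is the pose to reach, as a shift and turn from the pose commanded when the call began, along the tool's axes at that moment; what a row does not reach only later rows make up. A row lasts 1/8 s, in which the tool goes at most 62.5 mm and 10.7 degrees, less where a joint would pass 70% of its speed; a pose out of reach is approached as far as the arm can. A call with a gripper value outside its range is refused whole. The fingers move at their own pace and stop on an object; FORCE is the grip in N (left out, the last holds). Time passes only in rows, so rows that repeat a pose let the fingers close. It gives the time, the measured TCP pose, the force, the opening and the grip force at its end, in the units of the state.
- get_state(): the state, without advancing time (a new reading comes with each control period).
- grab_frame(name): name is "scene" or "side" or "wrist"; returns the picture (384x512x3 uint8, blue, green, red); there is no depth.
- camera_params(name): a dict with "vertical_fov" (degrees; the focal length in pixels is half the picture's height over the tangent of half this angle, whatever the lens; pixels are square), "cx", "cy" (the principal point, pixels), "k1" (the pictures are not rectified: a ray, as slopes to the right and down, at radius r is drawn at 1 + k1 r^2 times it, then the intrinsics apply), "view" (4x4, takes a point from world to camera coordinates). Camera axes: x right, y down, z forward; pixel columns grow to the right and rows downward; lengths in m; the calibration is good to about 2 mm. A picture is of the moment at which its call begins: read the wrist's pose just before it. camera_params takes no time and is no camera call; for the wrist camera it gives the pose at the moment of the call.
- job_done(): hands the job in; it is judged then, once.
The state is a dict: "t": time; "q": joint angles; "qd": joint speeds; "joint_efforts": joint torques, N m; "eef_pos": TCP position; "ee_rot": TCP orientation; "force": force on the tool from outside, world axes, zero at the start; "moment": the same for the moment, N m; "width": finger opening in m; "gripper_force": force on a finger pad.
Only numpy, scipy, OpenCV 4.12 (cv2) and the standard library are available. Lean on these libraries where they do the work, as an engineer would, in place of code of your own. Each camera call takes 0.05 s, during which the arm holds its last target. There are 200 camera calls.

## Task

Put the three stoppered glass bottles away in the three black clip-on cups that stand on the shelf board: the smallest bottle in the smallest cup, the middle one in the middle cup and the largest in the largest cup, each standing upright on the floor of its cup. Carry them upright and set them down gently without dropping them, and leave the two screw-top bottles, the grout brush and the scraper where they are.

Things in the scene. Friction and masses are not known exactly. Their poses are not given: they have to be found in the camera images.
- bottle_small: the small stoppered bottle: loose, standing upright, amber glass, round, 30 mm in diameter up to a height of 52 mm (straight-sided), then a shoulder (ends at 65 mm), a narrow neck and a clear glass ball stopper, 84 mm tall in all, about 80 g. Origin: centre of its underside; z up along its axis.
- bottle_medium: the medium stoppered bottle: loose, standing upright, amber glass, round, 43 mm in diameter up to a height of 62 mm (straight-sided), then a shoulder (ends at 75 mm), a narrow neck and a clear glass ball stopper, 97 mm tall in all, about 140 g. Origin: centre of its underside; z up along its axis.
- bottle_large: the large stoppered bottle: loose, standing upright, amber glass, round, 56 mm in diameter up to a height of 72 mm (straight-sided), then a shoulder (ends at 85 mm), a narrow neck and a clear glass ball stopper, 110 mm tall in all, about 230 g. Origin: centre of its underside; z up along its axis.
- cup_small: the small clip-on cup: an open round cup in black plastic standing fixed on the shelf board, 58 mm outside and 52 mm inside diameter, 26 mm high, inner floor 5 mm above its underside; two small hooks stick out 7 mm beyond the wall on its +x side, below the rim. Origin: centre of its underside; z up.
- cup_medium: the medium clip-on cup: an open round cup in black plastic standing fixed on the shelf board, 71 mm outside and 65 mm inside diameter, 30 mm high, inner floor 5 mm above its underside; two small hooks stick out 7 mm beyond the wall on its +x side, below the rim. Origin: centre of its underside; z up.
- cup_large: the large clip-on cup: an open round cup in black plastic standing fixed on the shelf board, 84 mm outside and 78 mm inside diameter, 34 mm high, inner floor 5 mm above its underside; two small hooks stick out 7 mm beyond the wall on its +x side, below the rim. Origin: centre of its underside; z up.
- screwtop_a: a screw-top bottle, to be left alone: loose, standing upright, straight amber glass cylinder 40 mm in diameter with a broad flat black screw cap, no neck, 80 mm tall in all, about 120 g. Origin: centre of its underside; z up.
- screwtop_b: a screw-top bottle, to be left alone: loose, standing upright, straight amber glass cylinder 52 mm in diameter with a broad flat black screw cap, no neck, 98 mm tall in all, about 200 g. Origin: centre of its underside; z up.
- brush: nylon grout brush, to be left alone: loose, lying bristles down, white handle 130 mm long (along its x), 28 mm wide, 28 mm high. Origin: under its middle, on the shelf board.
- scraper: steel scraper, to be left alone: loose, lying flat, black handle 90 mm long towards its -x and a 60 mm wide steel blade towards its +x (tip at +73 mm), 16 mm high. Origin: under the front end of the handle, on the shelf board.
Not all that is in view belongs to the job. Leave any green or purple look-alike of the bottle_medium alone.

How it is judged:
At the end, for the whole second after the job is handed in: Each stoppered bottle stands at rest and upright (within 7 degrees) on the floor of the cup of its own size (axis within 15 mm of the cup's axis, underside less than 10 mm above the cup's underside); both screw-top bottles, the brush and the scraper are within 30 mm of where they began (horizontal distance between bottle_small and cup_small below 0.015 m and z of bottle_small in the frame of cup_small between 0 and 0.01 m and angle between each of bottle_small, bottle_medium, bottle_large's own z axis and vertical below 0.12 rad and linear speed of each of bottle_small, bottle_medium, bottle_large below 0.02 m/s and angular speed of each of bottle_small, bottle_medium, bottle_large below 0.2 rad/s and horizontal distance between bottle_medium and cup_medium below 0.015 m and z of bottle_medium in the frame of cup_medium between 0 and 0.01 m and horizontal distance between bottle_large and cup_large below 0.015 m and z of bottle_large in the frame of cup_large between 0 and 0.01 m and distance of each of screwtop_a, screwtop_b, brush, scraper from where it was at the start of the episode below 0.03 m); the robot touches nothing.
It fails at once if a stoppered bottle is tipped over (more than 35 degrees) (angle between any of bottle_small, bottle_medium, bottle_large's own z axis and vertical above 0.61 rad).
It fails at once if a stoppered bottle is dropped (falls free by more than about 10 mm) ((contact force between the fingers and bottle_small below 0.1 N and linear speed of bottle_small above 0.45 m/s) or (contact force between the fingers and bottle_medium below 0.1 N and linear speed of bottle_medium above 0.45 m/s) or (contact force between the fingers and bottle_large below 0.1 N and linear speed of bottle_large above 0.45 m/s)).
It fails at once if a screw-top bottle, the brush or the scraper is disturbed (moved by more than 30 mm, or a screw-top bottle tipped) (distance of any of screwtop_a, screwtop_b, brush, scraper from where it was at the start of the episode above 0.03 m or angle between any of screwtop_a, screwtop_b's own z axis and vertical above 0.5 rad).
It also fails if it takes over 115 s, if anything falls off the work surface, if the arm or the gripper's body presses on something with over 40 N, if the wrist force passes 120 N, or if a joint passes its speed limit or range.

## Working session

There is one attempt and no reset: what is moved stays moved. The work goes in short steps, Python scripts to look and compute and a shell command to move; the robot and the scene stay as the last step left them, time stands still between calls to the robot, and variables do not carry over. Pictures are saved under pics/ and viewed, at most 14 in all, crops included, and the job is handed in when it is done.

```bash
ls; mkdir -p pics; python3 - <<'E'
from station import *
import cv2
for n in("scene","side","wrist"):
    p=camera_params(n);print(n,p)
    cv2.imwrite(f"pics/{n}0.png",cv2.resize(grab_frame(n),(800,600),interpolation=cv2.INTER_CUBIC))
s=get_state();print(s,grip_point_offset)
E
```

```text
pics
scene {'vertical_fov': 57.81700923849394, 'cx': 253.1267913996542, 'cy': 189.6222700191879, 'k1': -0.04907043059177298, 'view': array([[ 0.66488408,  0.74690508, -0.00787198, -0.35739968],
       [ 0.40819231, -0.37215253, -0.83359555, -0.17416066],
       [-0.62554632,  0.55103112, -0.5523192 ,  1.46752111],
       [ 0.        ,  0.        ,  0.        ,  1.        ]])}
side {'vertical_fov': 46.856002332291126, 'cx': 246.37716345293842, 'cy': 192.05510997187963, 'k1': -0.015021421350753931, 'view': array([[ 0.67390953, -0.73876295, -0.00867467, -0.37572368],
       [-0.47683859, -0.42595018, -0.76888972,  0.28160589],
       [ 0.56433226,  0.52229853, -0.63932257,  0.8022348 ],
       [ 0.        ,  0.        ,  0.        ,  1.        ]])}
wrist {'vertical_fov': 66.70752276370584, 'cx': 253.19003938980683, 'cy': 191.2815854221768, 'k1': -0.0635082836738693, 'view': array([[-9.99999721e-01, -6.89745518e-04, -2.85926513e-04,
         6.74235744e-01],
       [-7.42432534e-04,  9.59238663e-01,  2.82596243e-01,
        -3.54882943e-02],
       [ 7.93522739e-05,  2.82596376e-01, -9.59238908e-01,
         3.89482865e-01],
       [ 0.00000000e+00,  0.00000000e+00,  0.00000000e+00,
         1.00000000e+00]])}
{'t': 0.15, 'q': array([ 2.88093276e-01,  3.59234305e-01,  1.12962309e-02, -2.36206809e-04,
       -1.22408843e+00, -2.88104573e-01]), 'qd': array([-0.00039652, -0.00140521,  0.00296937,  0.00056639,  0.00149494,
        0.00079851]), 'joint_efforts': array([ 1.39394037e-04, -5.83274567e+01,  2.93289685e+01,  7.00122759e+00,
        8.75052094e-03, -9.76538854e-05]), 'eef_pos': array([ 6.74649941e-01, -3.27160919e-05,  2.25845210e-01]), 'ee_rot': array([ 3.14035008e+00, -1.36639369e-04, -1.57088794e+00]), 'force': array([ 0.63124349, -0.33098302, -0.19230314]), 'moment': array([ 0.00337893, -0.03310429,  0.0189196 ]), 'gripper_force': 0.0, 'width': 0.08727268566625113} 0.0188
```

View pics/scene0.png

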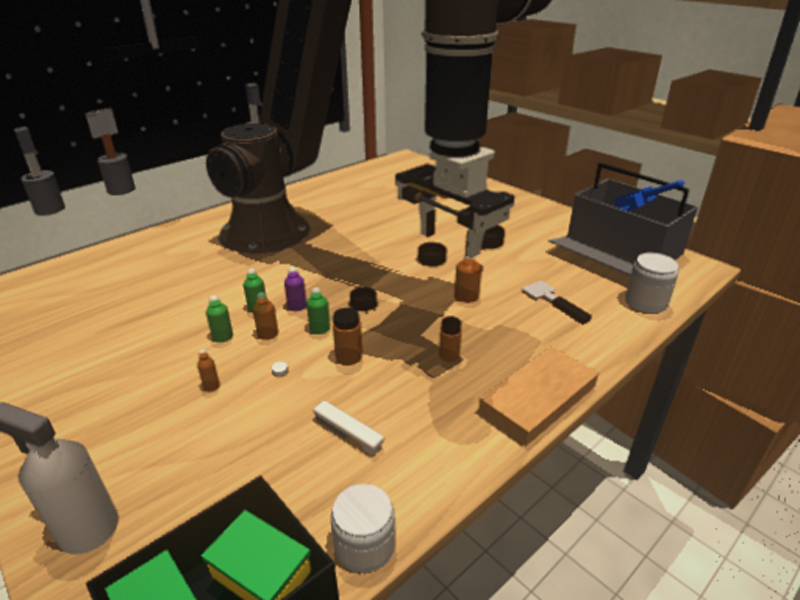

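View pics/side0.png

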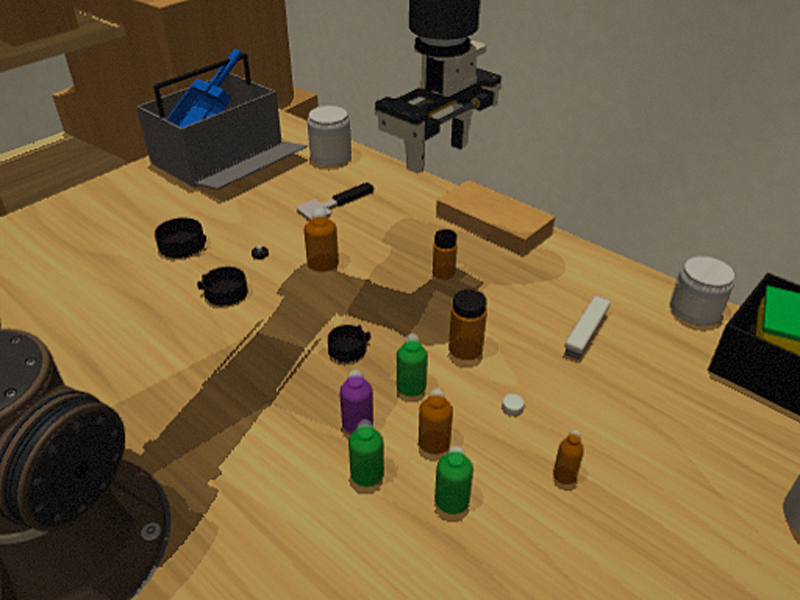

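View pics/wrist0.png

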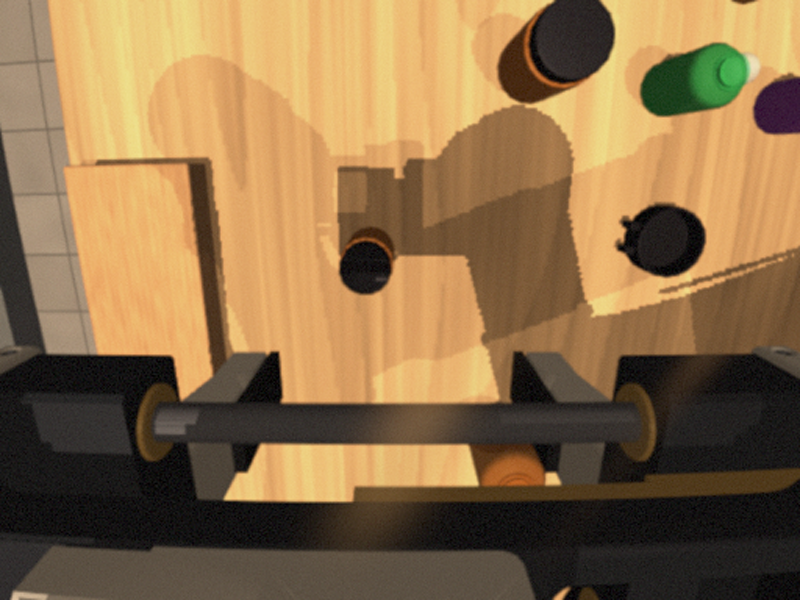

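The stoppered amber bottles are small at scene (208,370), medium at (265,316) and large at (468,279). The screw-tops are at (347,336) and (451,340). The cups are at (363,298), (432,254) and (490,237). Three green look-alikes and one purple one crowd the medium bottle. Next I'll look at enlarged crops.

```bash
python3 - <<'E'
from station import *
import cv2
f=grab_frame("scene");cv2.imwrite("pics/sc1.png",cv2.resize(f[145:260,125:325],None,fx=4,fy=4,interpolation=cv2.INTER_CUBIC))
f=grab_frame("side");f=cv2.convertScaleAbs(f,alpha=1.6)
cv2.imwrite("pics/sd1.png",cv2.resize(f[190:335,200:390],None,fx=4,fy=4,interpolation=cv2.INTER_CUBIC))
cv2.imwrite("pics/sd2.png",cv2.resize(f[125:240,90:290],None,fx=4,fy=4,interpolation=cv2.INTER_CUBIC))
E
```

```text
(no output)
```

View pics/sc1.png

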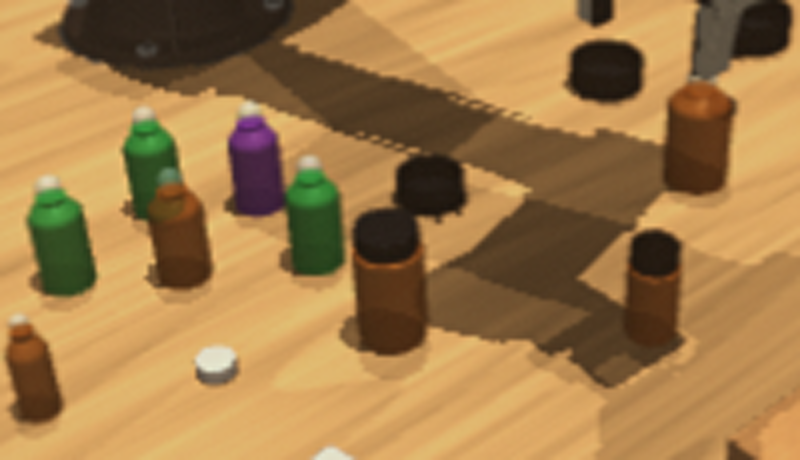

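View pics/sd1.png

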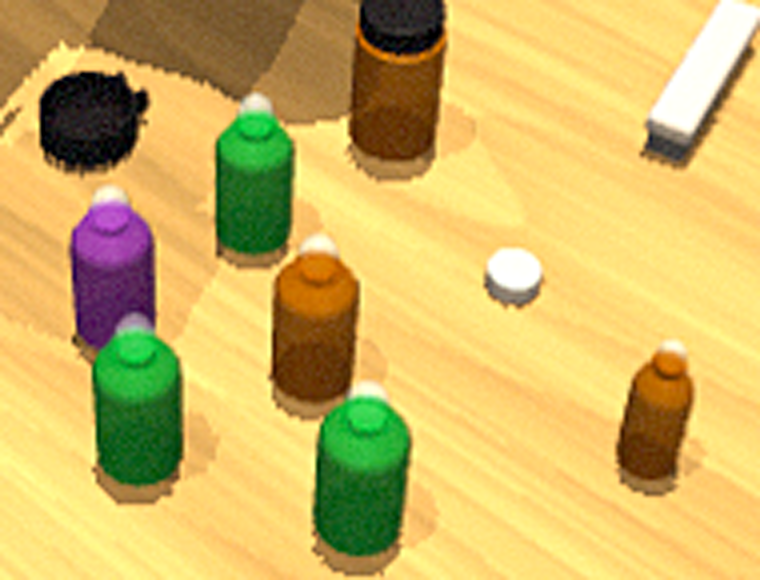

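View pics/sd2.png

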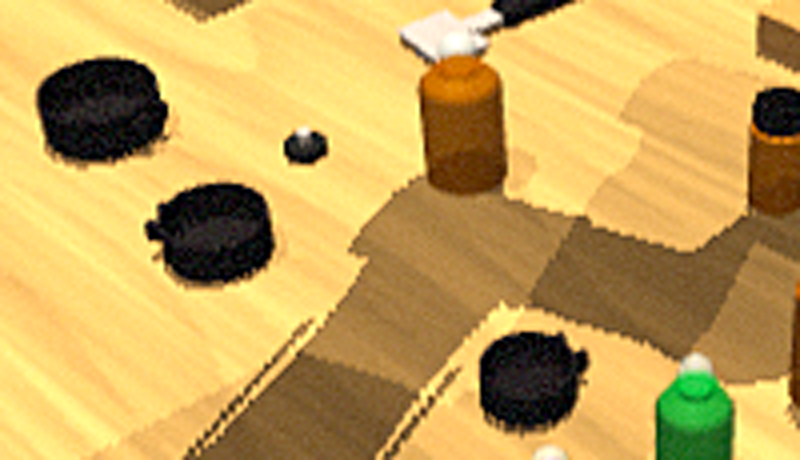

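```bash
cat > fit.py <<'E'
from station import *
import numpy as np
from scipy.optimize import least_squares
def proj(n,P):
    p=camera_params(n);V=p["view"];c=P@V[:3,:3].T+V[:3,3];s=c[:,:2]/c[:,2:]
    s=s*(1+p["k1"]*(s**2).sum(1,keepdims=True));f=192/np.tan(np.radians(p["vertical_fov"]/2))
    return s*f+[p["cx"],p["cy"]]
a=np.linspace(0,2*np.pi,72)
def cyl(x,y,z,d,h): return np.vstack([np.c_[x+d/2*np.cos(a),y+d/2*np.sin(a),0*a+z+k] for k in(0,h)])
def bb(n,X,d,h):
    q=proj(n,cyl(*X,d,h));return np.array([q[:,0].min(),q[:,0].max(),q[:,1].max()])
E
python3 - <<'E'
from fit import *
sc=lambda l,r,b:np.array([125+l/4,125+r/4,145+b/4])-.375
s1=lambda l,r,b:np.array([200+l/4,200+r/4,190+b/4])-.375
s2=lambda l,r,b:np.array([90+l/4,90+r/4,125+b/4])-.375
N=np.nan
O=dict(small=(.030,.052,sc(8,61,420),s1(618,692,482)),
med=(.043,.062,sc(150,212,287),s1(273,358,406)),
large=(.056,.072,sc(665,734,192),s2(419,507,193)),
cupS=(.058,.026,sc(394,466,N),s2(480,577,428)),
cupM=(.071,.030,sc(569,643,101),s2(163,272,283)),
cupL=(.084,.034,sc(N,790,57),s2(38,160,160)),
scrB=(.052,.098,sc(352,427,352),s1(350,445,162)),
scrA=(.040,.080,sc(626,682,345),s2(749,N,214)),
g1=(.043,.062,sc(30,95,293),s1(315,410,555)),g2=(.043,.062,sc(125,180,220),s1(94,182,487)),
g3=(.043,.062,sc(287,343,273),s1(216,294,255)),pur=(.043,.062,sc(229,285,214),s1(71,155,347)))
for k,(d,h,u,v) in O.items():
    def f(x): 
        r=np.r_[bb("scene",[x[0],x[1],x[2]],d,h)-u,bb("side",[x[0],x[1],x[2]],d,h)-v]
        return np.where(np.isnan(r),0,r)
    o3=least_squares(f,[.5,0,0]);o=least_squares(lambda x:f([*x,0]),[.5,0])
    print(k,o3.x.round(4),o.x.round(4),o.fun.round(1),"bearing %.2f r %.3f"%(np.arctan2(o.x[1],o.x[0]),np.hypot(*o.x)))
E
```

```text
small [ 0.4715 -0.382   0.0021] [ 0.4719 -0.382 ] [-1.1  0.7  1.4 -1.3  0.4 -0.1] bearing -0.68 r 0.607
med [ 0.4036 -0.2267  0.001 ] [ 0.4038 -0.2265] [-1.1  0.3  1.3 -1.   0.3 -0.5] bearing -0.51 r 0.463
large [0.5811 0.1703 0.0037] [0.5815 0.1717] [-0.2  0.5  1.4 -0.6 -0.   0.4] bearing 0.29 r 0.606
cupS [ 0.4525 -0.0182  0.0006] [ 0.4526 -0.018 ] [ 0.3 -0.1  0.  -0.5  0.5  0.2] bearing -0.04 r 0.453
cupM [0.4143 0.2265 0.0031] [0.4146 0.228 ] [ 0.1  0.4  1.  -1.3  1.   0.4] bearing 0.50 r 0.473
cupL [0.4433 0.3982 0.0041] [0.4441 0.4014] [ 0.   0.7  0.7 -1.2  1.   0.7] bearing 0.73 r 0.599
scrB [ 0.5712 -0.149   0.0031] [ 0.5716 -0.1485] [-0.6  0.7  1.4 -1.3  0.5  0.3] bearing -0.25 r 0.591
scrA [ 0.6979 -0.0086  0.0045] [ 0.6978 -0.0069] [-0.5  0.7  1.5 -0.9  0.   0.6] bearing -0.01 r 0.698
g1 [ 0.3498 -0.2987  0.003 ] [ 0.3504 -0.2983] [-0.8  1.   1.5 -0.9  0.3  0.2] bearing -0.71 r 0.460
g2 [ 0.3082 -0.1964  0.0024] [ 0.3086 -0.1958] [-0.9  1.3  1.  -0.7  0.4  0.2] bearing -0.57 r 0.365
g3 [ 0.4595 -0.1388  0.0027] [ 0.4599 -0.1383] [-0.7  0.8  1.3 -0.6 -0.   0.1] bearing -0.29 r 0.480
pur [ 0.3611 -0.1281  0.0039] [ 0.3617 -0.1271] [-0.2  0.9  1.3 -0.6  0.2  0.6] bearing -0.34 r 0.383
```

Two-view fits agree to about 2 mm. The medium bottle is the only amber one in the green and purple group, at scene crop (180,240) and side crop (315,330). Its round ball stopper sets it apart from the flat-capped screw-tops. With constant tool yaw, tx = −world y, ty = −world x and tz = down. I'll start with the large bottle.

```bash
python3 -m creep '[[[8.7,-2,1,0,0,0,0],[8.7,-5,2.7,0,0,0,0],[8.7,-9,4.8,0,0,0,0],[8.7,-13,7,0,0,0,0],[8.7,-16,8.6,0,0,0,0],[8.7,-17.2,9.3,0,0,0,0],[8.7,-17.2,9.3,0,0,0,0],[8.7,-17.2,9.3,1,0,0,0],[8.7,-17.2,9.3,3,0,0,0],[8.7,-17.2,9.3,5,0,0,0],[8.7,-17.2,9.3,7,0,0,0],[8.7,-17.2,9.3,7,0,0,0]]]' 20; python3 - <<'E'
from fit import *
import cv2
s=get_state();print(s["eef_pos"],s["force"])
f=grab_frame("wrist");p=proj("wrist",cyl(.5815,.1717,0,.056,.072))
for q in p: cv2.circle(f,(int(q[0]),int(q[1])),1,(0,255,0),-1)
cv2.imwrite("pics/w1.png",f)
E
```

```text
t: 1.75
eef_pos: [0.5811, 0.1703, 0.1542]
ee_rot: [3.138, -0.002, -1.573]
force: [0.0, -0.2, -0.1]
width: 0.0871
gripper_force: 0.0
[0.58111905 0.17034921 0.15422297] [ 0.03932235 -0.18265923 -0.0713382 ]
```

View pics/w1.png

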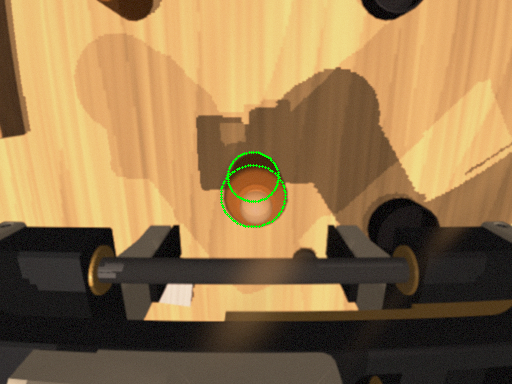

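The overlay sits right on the large bottle's outline at (253,195), so I'll descend and grip.

```bash
python3 -m creep '[[[8.7,-0.1,0,2,0,0,0],[8.7,-0.1,0,4,0,0,0],[8.7,-0.1,0,6,0,0,0],[8.7,-0.1,0,8,0,0,0],[8.7,-0.1,0,9.6,0,0,0],[8.7,-0.1,0,10.6,0,0,0],[8.7,-0.1,0,10.6,0,0,0],[5,-0.1,0,10.6,0,0,0],[5,-0.1,0,10.6,0,0,0],[5,-0.1,0,10.6,0,0,0],[5,-0.1,0,10.6,0,0,0],[5,-0.1,0,10.6,0,0,0],[5,-0.1,0,10.6,0,0,0],[5,-0.1,0,10.6,0,0,0]]]' 25
```

```text
t: 3.55
eef_pos: [0.5816, 0.1729, 0.0508]
ee_rot: [3.141, -0.0, -1.571]
force: [-4.3, 0.6, 5.4]
width: 0.0555
gripper_force: 25.0
```

Holding at 55.5 mm, but the grip sits about 4 mm higher than planned. I'll re-grip lower, then lift.

```bash
python3 -m creep '[[[7,0,0,0,0,0,0],[7,0,0,0,0,0,0],[7,0,0,0,0,0,0],[7,0,0,0.5,0,0,0],[7,0,0,0.5,0,0,0],[5,0,0,0.5,0,0,0],[5,0,0,0.5,0,0,0],[5,0,0,0.5,0,0,0],[5,0,0,0.5,0,0,0],[5,0,0,0.5,0,0,0],[5,0,0,0.5,0,0,0]]]' 25
python3 -m creep '[[[5,0,0,-0.5,0,0,0],[5,0,0,-1.5,0,0,0],[5,0,0,-3,0,0,0],[5,0,0,-5,0,0,0],[5,0,0,-7,0,0,0],[5,0,0,-8,0,0,0],[5,0,0,-8,0,0,0],[5,0,0,-8,0,0,0]]]'
```

```text
t: 4.92
eef_pos: [0.582, 0.173, 0.0456]
ee_rot: [-3.142, 0.0, -1.571]
force: [0.0, 0.3, 0.8]
width: 0.0556
gripper_force: 25.0
t: 5.92
eef_pos: [0.5815, 0.1728, 0.125]
ee_rot: [3.141, -0.0, -1.571]
force: [-0.7, 0.7, -2.4]
width: 0.0556
gripper_force: 25.0
```

```bash
python3 -m creep '[[[5,-1,0.6,0,0,0,0],[5,-3,1.8,0,0,0,0],[5,-5.5,3.3,0,0,0,0],[5,-8.5,5.1,0,0,0,0],[5,-11.5,6.9,0,0,0,0],[5,-14.5,8.7,0,0,0,0],[5,-17.5,10.5,0,0,0,0],[5,-20,12,0,0,0,0],[5,-22,13.2,0,0,0,0],[5,-22.9,13.8,0,0,0,0],[5,-22.9,13.8,0,0,0,0],[5,-22.9,13.8,0,0,0,0],[5,-22.9,13.8,0,0,0,0]]]'; python3 - <<'E'
from fit import *
import cv2
s=get_state();e=s["eef_pos"];print(e,s["force"])
for n in("side","scene"):
    f=grab_frame(n)
    for P,c in((cyl(e[0],e[1],e[2]-.0456,.056,.072),(0,255,0)),(cyl(.4441,.4014,0,.084,.034),(255,255,0))):
        for q in proj(n,P): cv2.circle(f,(int(q[0]),int(q[1])),0,c,-1)
    y,x=(60,60) if n=="side" else (60,240)
    cv2.imwrite(f"pics/{n}2.png",cv2.resize(f[y:y+140,x:x+130],None,fx=3,fy=3))
a,b=[cv2.imread(f"pics/{n}2.png") for n in("side","scene")]
cv2.imwrite("pics/both2.png",np.hstack([a,b]))
E
```

```text
t: 7.55
eef_pos: [0.4444, 0.4013, 0.1256]
ee_rot: [3.142, -0.0, -1.572]
force: [-0.6, -0.0, -2.0]
width: 0.0556
gripper_force: 25.0
[0.44439026 0.40126271 0.12559232] [-0.64539436 -0.01474123 -2.04362656]
```

View pics/both2.png

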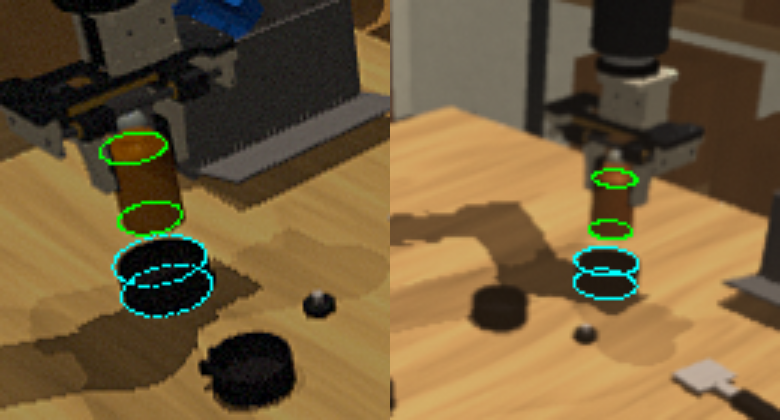

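The outlines agree: the bottle is centred over the large cup (side crop (150,220) over (163,265)), so I'll lower it.

```bash
python3 -m creep '[[[5,0,0,0.8,0,0,0],[5,0,0,2,0,0,0],[5,0,0,3.5,0,0,0],[5,0,0,5,0,0,0],[5,0,0,6.2,0,0,0],[5,0,0,6.8,0,0,0],[5,0,0,7.1,0,0,0],[5,0,0,7.1,0,0,0],[5,0,0,7.1,0,0,0]]]'
python3 -m creep '[[[5,0,0,0.1,0,0,0],[5,0,0,0.2,0,0,0],[5,0,0,0.2,0,0,0],[5,0,0,0.2,0,0,0]]]'
```

```text
t: 8.78
eef_pos: [0.4442, 0.4023, 0.0551]
ee_rot: [-3.141, 0.001, -1.571]
force: [-0.0, -0.1, -2.4]
width: 0.0555
gripper_force: 25.0
t: 9.28
eef_pos: [0.444, 0.4019, 0.0526]
ee_rot: [-3.142, -0.0, -1.571]
force: [0.1, -0.3, -1.0]
width: 0.0556
gripper_force: 25.0
```

```bash
python3 -m creep '[[[5,0,0,0.1,0,0,0],[5,0,0,0.15,0,0,0],[5,0,0,0.15,0,0,0],[5,0,0,0.15,0,0,0]]]'
```

```text
t: 9.78
eef_pos: [0.444, 0.402, 0.051]
ee_rot: [3.142, -0.0, -1.571]
force: [-0.6, -0.5, -2.3]
width: 0.0553
gripper_force: 25.0
```

```bash
python3 -m creep '[[[5,0,0,0.1,0,0,0],[5,0,0,0.1,0,0,0],[5,0,0,0.1,0,0,0]]]';python3 -m creep '[[[5,0,0,0.1,0,0,0],[5,0,0,0.1,0,0,0],[5,0,0,0.1,0,0,0]]]'
```

```text
t: 10.15
eef_pos: [0.4441, 0.4021, 0.0506]
ee_rot: [-3.141, 0.0, -1.571]
force: [-1.7, -0.3, 4.7]
width: 0.0556
gripper_force: 25.0
t: 10.52
eef_pos: [0.4441, 0.4021, 0.0505]
ee_rot: [-3.141, 0.001, -1.57]
force: [-4.9, -2.6, 13.2]
width: 0.0557
gripper_force: 25.0
```

It touched down at z = 0.0506 m, as predicted. I'll ease off, release and lift.

```bash
python3 -m creep '[[[5,0,0,-0.1,0,0,0],[5.6,0,0,-0.1,0,0,0],[6,0,0,-0.1,0,0,0],[7,0,0,-0.1,0,0,0],[8,0,0,-0.1,0,0,0],[8.5,0,0,-0.1,0,0,0],[8.5,0,0,-0.1,0,0,0],[8.5,0,0,-1,0,0,0],[8.5,0,0,-3,0,0,0],[8.5,0,0,-6,0,0,0],[8.5,0,0,-10,0,0,0],[8.5,0,0,-13,0,0,0],[8.5,0,0,-15,0,0,0],[8.5,0,0,-15,0,0,0],[8.5,0,0,-15,0,0,0]]]'; python3 - <<'E'
from fit import *
import cv2
s=get_state();e=s["eef_pos"];print(e,s["force"])
h=[]
for n,y,x in(("side",90,60),("scene",110,240)):
    f=grab_frame(n)
    for q in proj(n,cyl(.4441,.402,.005,.056,.072)): cv2.circle(f,(int(q[0]),int(q[1])),0,(0,255,0),-1)
    h.append(cv2.resize(f[y:y+90,x:x+130],None,fx=3,fy=3))
cv2.imwrite("pics/both3.png",np.hstack(h))
E
```

```text
t: 12.4
eef_pos: [0.4436, 0.4017, 0.1988]
ee_rot: [3.141, -0.0, -1.571]
force: [-0.3, -1.0, -0.1]
width: 0.085
gripper_force: 0.0
[0.44363067 0.40172414 0.1987549 ] [-0.31338952 -1.00541442 -0.06722483]
```

View pics/both3.png

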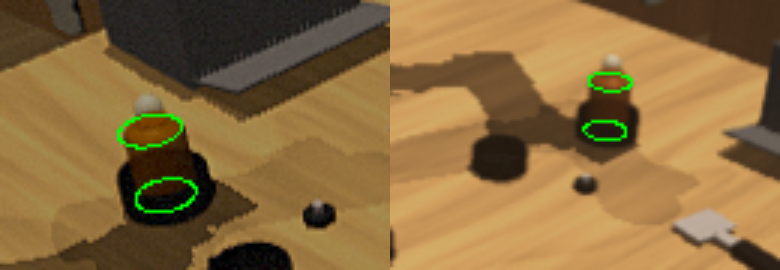

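The large bottle stands upright in its cup (side crop (150,165)). Next, over to the small bottle.

```bash
python3 -m creep '[[[6,1.5,0,-1,0,0,0],[6,4.5,-0.2,-2,0,0,0],[6,9,-0.4,-2,0,0,0],[6,14,-0.6,-2,0,0,0],[6,19,-0.8,-2,0,0,0],[6,24,-1,-2,0,0,0],[6,29,-1.2,-2,0,0,0],[6,34,-1.4,-2,0,0,0],[6,39,-1.6,-2,0,0,0],[6,44,-1.8,-2,0,0,0],[6,49,-2,-2,0,0,0],[6,54,-2.2,-2,0,0,0],[6,59,-2.3,-2,0,0,0],[6,64,-2.5,-2,0,0,0],[6,69,-2.6,-2,0,0,0],[6,73.5,-2.7,-2,0,0,0],[6,76.5,-2.8,-2,0,0,0],[6,78.4,-2.8,-2,0,0,0],[6,78.4,-2.8,-2,0,0,0],[6,78.4,-2.8,-2,0,0,0]]]'; python3 - <<'E'
from fit import *
import cv2
s=get_state();print(s["eef_pos"],s["force"])
f=grab_frame("wrist");p=proj("wrist",cyl(.4719,-.382,0,.030,.052))
for q in p: cv2.circle(f,(int(q[0]),int(q[1])),0,(0,255,0),-1)
cv2.imwrite("pics/w4.png",cv2.resize(f[100:300,150:400],None,fx=3,fy=3))
E
```

```text
t: 15.0
eef_pos: [0.4715, -0.3815, 0.2193]
ee_rot: [-3.141, 0.0, -1.571]
force: [0.3, -0.9, 0.4]
width: 0.06
gripper_force: 0.0
[ 0.47153573 -0.38149481  0.21933565] [ 0.34100893 -0.87355162  0.42754441]
```

View pics/w4.png

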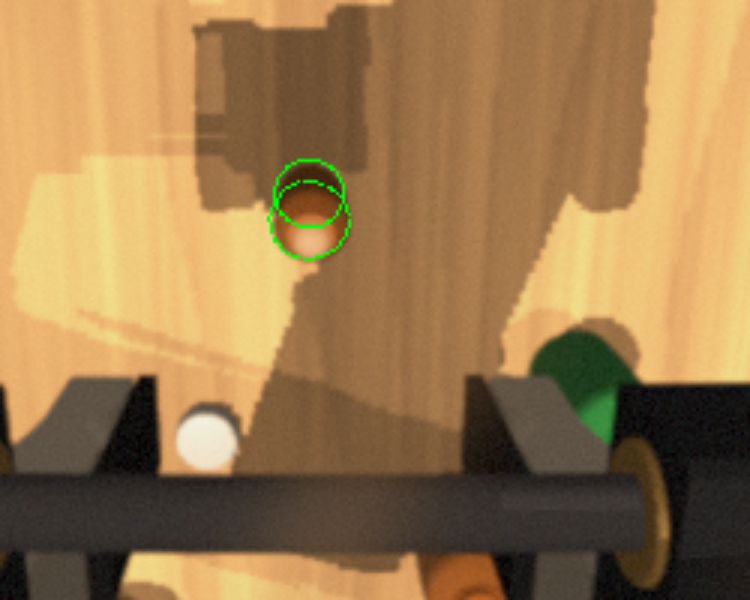

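The outline fits the small bottle at (310,210), so I'll descend to TCP z ≈ 0.027 m and grip.

```bash
python3 -m creep '[[[6,0,0,2,0,0,0],[6,0,0,5,0,0,0],[6,0,0,8,0,0,0],[6,0,0,11,0,0,0],[6,0,0,14,0,0,0],[6,0,0,16.5,0,0,0],[6,0,0,18.3,0,0,0],[6,0,0,19.2,0,0,0],[6,0,0,19.2,0,0,0],[4.5,0,0,19.2,0,0,0],[2.5,0,0,19.2,0,0,0],[2.5,0,0,19.2,0,0,0],[2.5,0,0,19.2,0,0,0],[2.5,0,0,19.2,0,0,0],[2.5,0,0,19.2,0,0,0],[2.5,0,0,19.2,0,0,0]]]' 15
python3 -m creep '[[[2.5,0,0,-0.5,0,0,0],[2.5,0,0,-1.5,0,0,0],[2.5,0,0,-3,0,0,0],[2.5,0,0,-5.5,0,0,0],[2.5,0,0,-8.5,0,0,0],[2.5,0,0,-11,0,0,0],[2.5,0,0,-12.5,0,0,0],[2.5,0,0,-13,0,0,0],[2.5,0,0,-13,0,0,0],[2.5,0,0,-13,0,0,0]]]'
```

```text
t: 17.05
eef_pos: [0.4721, -0.3822, 0.0273]
ee_rot: [-3.141, -0.0, -1.571]
force: [-0.5, 0.8, 4.6]
width: 0.0295
gripper_force: 15.0
t: 18.3
eef_pos: [0.4715, -0.3817, 0.156]
ee_rot: [3.14, 0.001, -1.571]
force: [0.4, -0.6, -0.5]
width: 0.0295
gripper_force: 15.0
```

```bash
python3 -m creep '[[[2.5,-1,0,0,0,0,0],[2.5,-3,0.2,0,0,0,0],[2.5,-6,0.4,0,0,0,0],[2.5,-9.5,0.6,0,0,0,0],[2.5,-13,0.8,0,0,0,0],[2.5,-17,1,0,0,0,0],[2.5,-21,1.2,0,0,0,0],[2.5,-25,1.4,0,0,0,0],[2.5,-29,1.6,0,0,0,0],[2.5,-32,1.7,0,0,0,0],[2.5,-34.5,1.8,0,0,0,0],[2.5,-36,1.9,0,0,0,0],[2.5,-36.4,1.9,0,0,0,0],[2.5,-36.4,1.9,0,0,0,0],[2.5,-36.4,1.9,0,0,0,0]]]'
python3 -m creep '[[[2.5,0,0,1,0,0,0],[2.5,0,0,3,0,0,0],[2.5,0,0,5.5,0,0,0],[2.5,0,0,8,0,0,0],[2.5,0,0,10,0,0,0],[2.5,0,0,11.5,0,0,0],[2.5,0,0,12,0,0,0],[2.5,0,0,12.1,0,0,0],[2.5,0,0,12.1,0,0,0],[2.5,0,0,12.1,0,0,0]]]'
```

```text
t: 20.18
eef_pos: [0.4529, -0.0185, 0.157]
ee_rot: [3.141, -0.0, -1.572]
force: [0.6, 0.5, -0.9]
width: 0.0295
gripper_force: 15.0
t: 21.42
eef_pos: [0.4533, -0.0179, 0.0366]
ee_rot: [-3.141, 0.0, -1.571]
force: [0.8, -0.5, 0.6]
width: 0.0298
gripper_force: 15.0
```

Contact is expected at about 0.0323 m.

```bash
python3 -m creep '[[[2.5,0,0,0.2,0,0,0],[2.5,0,0,0.35,0,0,0],[2.5,0,0,0.35,0,0,0],[2.5,0,0,0.35,0,0,0]]]'
python3 -m creep '[[[2.5,0,0,0.1,0,0,0],[2.5,0,0,0.15,0,0,0],[2.5,0,0,0.15,0,0,0]]]'
```

```text
t: 21.92
eef_pos: [0.453, -0.018, 0.0325]
ee_rot: [3.142, -0.0, -1.571]
force: [-0.6, -0.6, -0.4]
width: 0.0294
gripper_force: 15.0
t: 22.3
eef_pos: [0.453, -0.0181, 0.0321]
ee_rot: [-3.141, -0.0, -1.57]
force: [-6.6, 1.1, 16.4]
width: 0.0301
gripper_force: 15.0
```

```bash
python3 -m creep '[[[2.5,0,0,-0.15,0,0,0],[3.2,0,0,-0.15,0,0,0],[4,0,0,-0.15,0,0,0],[5,0,0,-0.15,0,0,0],[6,0,0,-0.15,0,0,0],[6,0,0,-0.15,0,0,0],[6,0,0,-1,0,0,0],[6,0,0,-3,0,0,0],[6,0,0,-6,0,0,0],[6,0,0,-10,0,0,0],[6,0,0,-14,0,0,0],[6,0,0,-17,0,0,0],[6,0,0,-18.5,0,0,0],[6,0,0,-18.5,0,0,0]]]'
python3 -m creep '[[[6,2,0.4,0,0,0,0],[6,5,1.1,0,0,0,0],[6,9,2.1,0,0,0,0],[6,13,3.1,0,0,0,0],[6,17,4.1,0,0,0,0],[6,19.7,4.7,0,0,0,0],[6,20.9,4.9,0,0,0,0],[6,20.9,4.9,0,0,0,0],[6,20.9,4.9,0,0,0,0]]]'
python3 - <<'E'
from fit import *
import cv2
s=get_state();print(s["eef_pos"],s["force"])
f=grab_frame("wrist")
for P in(cyl(.4038,-.2265,0,.043,.062),cyl(.3504,-.2983,0,.043,.062)):
    for q in proj("wrist",P): cv2.circle(f,(int(q[0]),int(q[1])),0,(255,255,0),-1)
g=grab_frame("side")
for q in proj("side",cyl(.4528,-.018,.005,.030,.052)): cv2.circle(g,(int(q[0]),int(q[1])),0,(0,255,0),-1)
cv2.imwrite("pics/w5.png",np.hstack([cv2.resize(f[100:300,150:400],None,fx=2,fy=2),cv2.resize(g[165:265,185:285],None,fx=3,fy=4)]))
E
```

```text
t: 24.05
eef_pos: [0.4532, -0.0179, 0.2167]
ee_rot: [-3.14, 0.001, -1.571]
force: [1.5, -0.5, -1.0]
width: 0.0602
gripper_force: 0.0
t: 25.18
eef_pos: [0.404, -0.2264, 0.2156]
ee_rot: [3.141, 0.0, -1.571]
force: [0.2, 0.4, 0.2]
width: 0.0598
gripper_force: 0.0
[ 0.40398246 -0.22644976  0.2155844 ] [0.19583048 0.43513863 0.18266489]
```

View pics/w5.png

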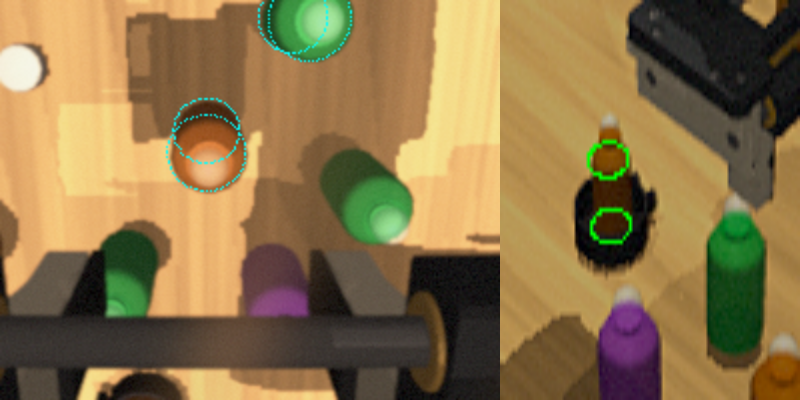

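The small bottle stands in its cup. The amber medium bottle is right under the tool at (207,150), with green and purple look-alikes around it. I'll descend with the narrow opening to TCP z ≈ 0.037 m.

```bash
python3 -m creep '[[[6,0,0,2,0,0,0],[6,0,0,5,0,0,0],[6,0,0,8,0,0,0],[6,0,0,11,0,0,0],[6,0,0,13.5,0,0,0],[6,0,0,15.5,0,0,0],[6,0,0,17,0,0,0],[6,0,0,17.8,0,0,0],[6,0,0,17.8,0,0,0],[5,0,0,17.8,0,0,0],[3.8,0,0,17.8,0,0,0],[3.8,0,0,17.8,0,0,0],[3.8,0,0,17.8,0,0,0],[3.8,0,0,17.8,0,0,0],[3.8,0,0,17.8,0,0,0]]]' 20
python3 -m creep '[[[3.8,0,0,-0.5,0,0,0],[3.8,0,0,-1.5,0,0,0],[3.8,0,0,-3,0,0,0],[3.8,0,0,-5.5,0,0,0],[3.8,0,0,-8.5,0,0,0],[3.8,0,0,-11,0,0,0],[3.8,0,0,-12.5,0,0,0],[3.8,0,0,-13,0,0,0],[3.8,0,0,-13,0,0,0],[3.8,0,0,-13,0,0,0]]]'
```

```text
t: 27.15
eef_pos: [0.4041, -0.2271, 0.0385]
ee_rot: [-3.141, -0.0, -1.571]
force: [-1.3, 0.9, 6.0]
width: 0.0421
gripper_force: 20.0
t: 28.4
eef_pos: [0.4035, -0.2269, 0.1674]
ee_rot: [3.14, 0.0, -1.571]
force: [-0.3, -0.2, -1.5]
width: 0.0421
gripper_force: 20.0
```

```bash
python3 -m creep '[[[3.8,-1,-0.3,0,0,0,0],[3.8,-3,-1,0,0,0,0],[3.8,-6,-2,0,0,0,0],[3.8,-9,-3,0,0,0,0],[3.8,-12.5,-4,0,0,0,0],[3.8,-16,-4.5,0,0,0,0],[3.8,-19.5,-5,0,0,0,0],[3.8,-23,-5,0,0,0,0],[3.8,-26.5,-5,0,0,0,0],[3.8,-30,-4.5,0,0,0,0],[3.8,-33.5,-4,0,0,0,0],[3.8,-37,-3,0,0,0,0],[3.8,-40,-2.2,0,0,0,0],[3.8,-42.5,-1.6,0,0,0,0],[3.8,-44.5,-1.2,0,0,0,0],[3.8,-45.4,-1.1,0,0,0,0],[3.8,-45.4,-1.1,0,0,0,0],[3.8,-45.4,-1.1,0,0,0,0]]]'
python3 -m creep '[[[3.8,0,0,1,0,0,0],[3.8,0,0,3,0,0,0],[3.8,0,0,5.5,0,0,0],[3.8,0,0,8,0,0,0],[3.8,0,0,10,0,0,0],[3.8,0,0,11.5,0,0,0],[3.8,0,0,12,0,0,0],[3.8,0,0,12.1,0,0,0],[3.8,0,0,12.1,0,0,0],[3.8,0,0,12.1,0,0,0]]]'
```

```text
t: 30.65
eef_pos: [0.415, 0.2264, 0.1679]
ee_rot: [3.141, -0.0, -1.571]
force: [1.0, -0.7, -1.2]
width: 0.0426
gripper_force: 20.0
t: 31.9
eef_pos: [0.4153, 0.2273, 0.0476]
ee_rot: [-3.141, 0.001, -1.571]
force: [-0.3, -0.0, -1.5]
width: 0.0422
gripper_force: 20.0
```

Contact is expected at about 0.0435 m.

```bash
python3 -m creep '[[[3.8,0,0,0.2,0,0,0],[3.8,0,0,0.35,0,0,0],[3.8,0,0,0.35,0,0,0],[3.8,0,0,0.35,0,0,0]]]'
python3 -m creep '[[[3.8,0,0,0.1,0,0,0],[3.8,0,0,0.15,0,0,0],[3.8,0,0,0.15,0,0,0]]]'
```

```text
t: 32.4
eef_pos: [0.415, 0.227, 0.0436]
ee_rot: [-3.142, 0.0, -1.571]
force: [-0.8, -0.5, 0.5]
width: 0.0421
gripper_force: 20.0
t: 32.78
eef_pos: [0.415, 0.2271, 0.0434]
ee_rot: [-3.141, 0.0, -1.57]
force: [-6.4, -1.4, 19.6]
width: 0.0423
gripper_force: 20.0
```

```bash
python3 -m creep '[[[3.8,0,0,-0.15,0,0,0],[4.4,0,0,-0.15,0,0,0],[5,0,0,-0.15,0,0,0],[6,0,0,-0.15,0,0,0],[7,0,0,-0.15,0,0,0],[7,0,0,-0.15,0,0,0],[7,0,0,-1,0,0,0],[7,0,0,-3,0,0,0],[7,0,0,-6,0,0,0],[7,0,0,-10,0,0,0],[7,0,0,-14,0,0,0],[7,0,0,-17,0,0,0],[7,0,0,-18.5,0,0,0],[7,0,0,-18.5,0,0,0]]]'
python3 -m creep '[[[7,2,-2,0,0,0,0],[7,4,-6,0,0,0,0],[7,7,-10,0,0,0,0],[7,10,-14,0,0,0,0],[7,13,-18,0,0,0,0],[7,14,-20,0,0,0,0],[7,14,-20,0,0,0,0],[7,14,-20,0,0,0,0]]]'
python3 - <<'E'
from fit import *
import cv2
s=get_state();print(s["eef_pos"],s["force"])
g=grab_frame("side");g=cv2.convertScaleAbs(g,alpha=1.4)
for P in(cyl(.4528,-.018,.005,.030,.052),cyl(.4148,.2275,.005,.043,.062),cyl(.4441,.402,.005,.056,.072)):
    for q in proj("side",P): cv2.circle(g,(int(q[0]),int(q[1])),0,(0,255,0),-1)
cv2.imwrite("pics/end.png",cv2.resize(g[60:260,80:345],None,fx=3,fy=3))
E
```

```text
t: 34.52
eef_pos: [0.4151, 0.2272, 0.2277]
ee_rot: [-3.141, 0.001, -1.571]
force: [1.0, -0.3, -0.4]
width: 0.0699
gripper_force: 0.0
t: 35.52
eef_pos: [0.6141, 0.087, 0.2255]
ee_rot: [3.139, -0.001, -1.571]
force: [-0.0, -0.6, 0.2]
width: 0.0697
gripper_force: 0.0
[0.61406497 0.08696725 0.22553279] [-0.02663083 -0.55922856  0.23566407]
```

View pics/end.png

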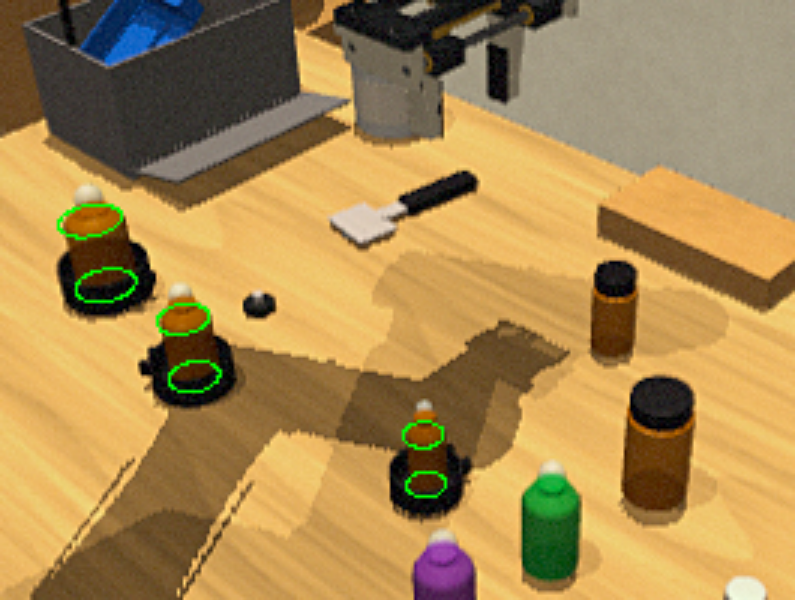

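All three bottles stand upright and centred in their cups, the screw-tops and scraper are in place, and the arm is clear.

```bash
python3 -c "from station import job_done; print(job_done())"
```

```text
the job is handed in; nothing more can be done
None
```

The three stoppered bottles stand upright in the cups of their own size, set down gently, and the job was handed in after about 36 s of robot time; no verdict was shown, and the final picture shows the screw-tops and scraper in place but not the brush, which the arm never went near.

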